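Meter one portion of sieve-cleaning balls from a slide-gate hopper

ROBOT

A 6-joint arm with a two-finger parallel gripper is mounted at the origin on a cart in front of the work surface, level with it; the furniture and walls round the work are solid. World frame = base frame: x ahead of the robot, y to its left, z up, the work surface at z = 0. Lengths are in m, angles in rad, forces in N, time in s.
With the tool pointing down it reaches from about 0.35 to 1 m from the base axis. Payload 7.1 kg.
Tool frame: the origin (TCP) lies at the very end of the fingers, on their centre line; the grasp point (between the pads) lies 19 mm behind it; z points along the fingers, y is the line along which they close (so a half turn about z gives the same grasp; the last joint's range is limited). The gripper opens to 85 mm and grips with 20 to 120 N. Pads are 22 mm wide; open, the fingers measure 114 mm over their backs; the gripper's body (76 mm by 85 mm) begins 54 mm behind the grasp point. The pads swing forward as they close: fully open they stand 13 mm farther back than shut.
Start: joints at [1.157, 0.423, 1.63, -0, 1.089, -0.019], TCP at [0.24, 0.577, 0.231] pointing down, gripper open.
Joint ranges: [-3, 3], [-0.9, 2.11], [0.09, 2.58], [-1.31, 4.45], [0.11, 2.69], [-2.54, 2.54]. Speed limits (rad/s): [2.39, 2.39, 3.01, 3.14, 3.14, 3.14].

INTERFACE

Orientations are given as a unit quaternion [w, x, y, z].
In Python, from workcell import get_state, read_camera, get_calibration, finish_job, cut_out gives the robot as it stands. The module is installed in compiled form; this text tells all that it offers.
- The arm moves only by the shell command python3 -m inch 'ROWS'. ROWS is JSON, a list of rows, each a list of 7 numbers: the shift along the world's x, y, z in m, then the turn, a rotation vector about the world's x, y, z in rad, then the opening, from -1 (shut) to 1 (fully open). A call has 1 to 20 rows; each row is the pose to reach, as a shift and turn from the pose commanded when the call began; what a row does not reach only later rows make up. A row lasts 1/12 s, in which the tool goes at most 41.7 mm and 7.16 degrees, less where a joint would pass 70% of its speed; a pose out of reach is approached as far as the arm can. A call with a gripper value outside its range is refused whole. The fingers move at their own pace and stop on an object; the grip force is fixed at half the most. Time passes only in rows, so rows that repeat a pose let the fingers close. It gives the time, the measured TCP pose, the force, the opening and the grip force at its end, in the units of the state.
- get_state(): the state, without advancing time (a new reading comes with each control period).
- read_camera(name): name is "side" or "top" or "wrist"; returns (picture, depth): 400x640x3 uint8, red, green, blue; 400x640 float32, m along the optical axis (not along the pixel's ray), 0 where there is no reading.
- get_calibration(name): a dict with "mtx" (3x3 intrinsics, pixels), "R" (3x3) and "t" (3): a world point X has camera coordinates R X + t; the wrist camera has in their place "T_tool_cam" (4x4, takes a point from camera to tool coordinates, whose origin is the TCP and whose axes are the flange's). Camera axes: x right, y down, z forward; pixel columns grow to the right and rows downward; lengths in m; the calibration is good to about 2 mm. A picture is of the moment at which its call begins: read the wrist's pose just before it. get_calibration takes no time and is no camera call.
- finish_job(): hands the job in; it is judged then, once.
Trained networks look in the newest picture that a camera, given by its name, has taken for a name from the list of things; names that differ only in an ending like _2 or _b are one class to them, and where a whole thing is asked for, a point or a joint stands for the part that bears it (a point fixed in the world has none). Each returns a list of dicts, best first, with "score" (0 to 1); they miss things now and then, are a little off and sometimes report something else, mostly with a low value. They report only what shows in the picture. A call takes as long as a camera call.
- cut_out(camera, target): "region" (400x640 bool, what is visible of it) and "box" ([left, top, right, bottom] in pixels, round what is visible of it).
The state is a dict: "time_s": time; "joint_pos": joint angles; "joint_velocities": joint speeds; "tau": joint torques, N m; "position": TCP position; "ee_rot": TCP orientation; "force": force on the tool from outside, world axes, zero at the start; "moment": the same for the moment, N m; "opening": finger opening in m; "grip_force": force on a finger pad.
Only numpy, scipy, OpenCV 4.12 (cv2) and the standard library are available. Lean on these libraries where they do the work, as an engineer would, in place of code of your own. Each camera call takes 0.05 s, during which the arm holds its last target. There are 200 camera calls.

TASK

Two small clear hoppers stand over sieves. Drop one portion of the orange cleaning balls on the sieve below them: pull the slide gate with the orange knob out about halfway, so that only the two balls in the back compartment fall and the two in the front compartment stay in, then push the gate fully shut and let go. Leave the gate with the blue knob shut.

Things in the scene. Friction and masses are not known exactly. Their poses are not given: they have to be found in the camera images.
- orange_gate (a joint): the slide gate under the orange-ball hopper: metres pulled out, 0 = fully shut (it starts shut to within 4 mm), 0.100 = stop at full travel. It slides level, straight out of the hopper's front, takes about 2 N and stays where it is left. From about 45 mm both balls of the back compartment surely fall within a second; from about 65 mm those of the front compartment would fall too; halfway is 50 mm.
- orange_knob (a point): centre of the orange knob at the gate's front end: an upright round knob 18 mm across and 40 mm high on a thin post, its centre 132 mm above the worktop (top at 152 mm), nothing within 50 mm beside it above 90 mm. Its x axis points level from the knob to the hopper (pull towards -x, push shut towards +x), z up. With the gate shut the hopper's front is 54 mm to +x; the hopper is 108 mm long, 51 mm wide and 148 mm high. The sieve below is 203 mm wide with its rim 50 mm high.
- orange_back_upper_center (a point): centre of the upper one of two 25 mm orange balls stacked in the back compartment (the one farther from the knob); these two are the portion to drop. In the hopper its centre is about 120 mm above the worktop, on the sieve below 65 mm.
- orange_front_lower_center (a point): centre of the lower one of the two 25 mm orange balls stacked in the front compartment (the one nearer the knob), which must stay in; its centre is about 97 mm above the worktop.
- blue_gate (a joint): the slide gate with the blue knob, under the other hopper, which is alike but holds blue balls: metres pulled out, 0 = shut (it starts shut to within 4 mm). Not to be opened.

How it is judged:
On the way:
1. the gate is open and the back compartment's balls have dropped on the sieve (value of joint orange_gate above 0.012 m and height (world z) of orange_back_upper_center between 0.028 and 0.065 m), for 0.1 s.
At the end, for the whole second after the job is handed in: The orange gate is shut to within 10 mm and at rest, the upper ball of the back compartment (and so both) lies on the sieve, and the lower ball of the front compartment (and so both) is still in the hopper (value of joint orange_gate below 0.01 m and velocity of joint orange_gate below 0.01 m/s and height (world z) of orange_front_lower_center above 0.09 m and height (world z) of orange_back_upper_center between 0.028 and 0.065 m); the robot touches nothing.
It fails at once if the blue gate is pulled open by more than 15 mm (value of joint blue_gate above 0.015 m).
It fails at once if an orange ball of the front compartment falls out (height (world z) of orange_front_lower_center below 0.08 m).
It also fails if it takes over 29 s, if anything falls off the work surface, if the arm or the gripper's body presses on something with over 40 N, if the wrist force passes 120 N, or if a joint passes its speed limit or range.

## Working session

There is one attempt and no reset: what is moved stays moved. The work goes in short steps, Python scripts to look and compute and a shell command to move; the robot and the scene stay as the last step left them, time stands still between calls to the robot, and variables do not carry over. Pictures are saved under pics/ and viewed, at most 10 in all, crops included, and the job is handed in when it is done.

```bash
mkdir -p pics; cat > h.py <<'E'
import numpy as np, cv2
from workcell import *
from scipy.spatial.transform import Rotation as R
def pose():
    s=get_state(); q=np.array(s["ee_rot"]); T=np.eye(4); T[:3,:3]=R.from_quat(q[[1,2,3,0]]).as_matrix(); T[:3,3]=s["position"]; return T
def cloud(cam,depth,T=None):
    c=get_calibration(cam); K=np.array(c["mtx"]); v,u=np.mgrid[:400,:640]
    P=np.stack([(u-K[0,2])/K[0,0]*depth,(v-K[1,2])/K[1,1]*depth,depth],-1)
    if cam=="wrist":
        M=T@np.array(c["T_tool_cam"]); return P@M[:3,:3].T+M[:3,3]
    return (P-np.array(c["t"]))@np.array(c["R"])
E
python3 - <<'E'
from h import *
ims=[]
for cam in ["side","top"]:
    p,d=read_camera(cam); X=cloud(cam,d); ims.append(p)
    for n in ["orange_knob","orange_gate","blue_gate","orange_back_upper_center","orange_front_lower_center"]:
        for r in cut_out(cam,n)[:2]:
            m=r["region"]&(d>0); Q=X[m]
            print(cam,n,round(r["score"],2),np.round(r["box"]),m.sum(), np.round(np.median(Q,0),3) if len(Q) else "", np.round(np.percentile(Q,[5,95],axis=0),3).tolist() if len(Q) else "")
    cv2.imwrite(f"pics/{cam}0.png",p[...,::-1])
s=get_state();print(s["time_s"],s["position"],s["ee_rot"],s["opening"])
E
```

```text
side orange_knob 0.84 [364. 148. 394. 180.] 367 [ 0.469 -0.183  0.086] [[0.456, -0.197, 0.08], [0.517, -0.173, 0.151]]
side orange_gate 0.89 [365. 147. 393. 174.] 327 [ 0.469 -0.183  0.087] [[0.457, -0.193, 0.082], [0.515, -0.173, 0.15]]
side blue_gate 0.76 [287. 272. 330. 298.] 595 [0.494 0.188 0.085] [[0.474, 0.176, 0.082], [0.539, 0.202, 0.151]]
top orange_knob 0.87 [384. 198. 402. 248.] 318 [ 0.486 -0.184  0.086] [[0.458, -0.194, 0.082], [0.522, -0.173, 0.153]]
top orange_gate 0.66 [384. 180. 402. 247.] 329 [ 0.486 -0.184  0.086] [[0.457, -0.195, 0.082], [0.521, -0.173, 0.153]]
top blue_gate 0.59 [226. 209. 241. 237.] 320 [0.506 0.185 0.085] [[0.476, 0.172, 0.081], [0.541, 0.202, 0.152]]
top orange_back_upper_center 0.62 [378. 174. 389. 188.] 85 [ 0.603 -0.158  0.129] [[0.594, -0.167, 0.123], [0.615, -0.15, 0.135]]
0.6 [0.24035229 0.57688599 0.23133053] [ 3.14427804e-06  1.96118468e-01  9.80580209e-01 -1.62894696e-05] 0.08528743144710352
```

View pics/side0.png

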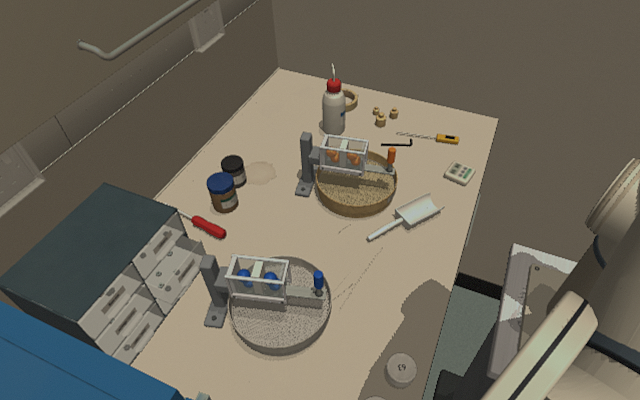

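View pics/top0.png

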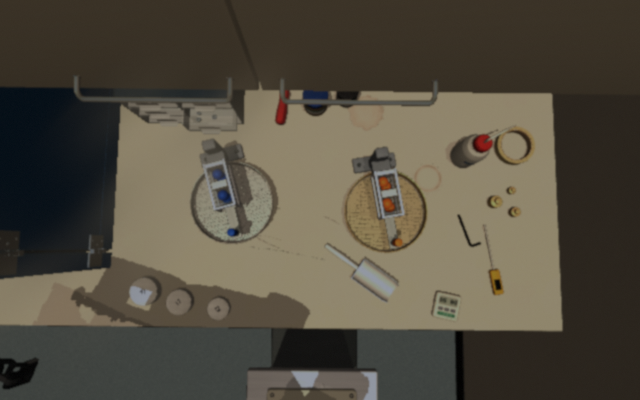

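The side view shows the orange knob at (391,155), with the blue one at (318,283). The top view shows the orange knob at (398,242) and its balls at (389,205) and (385,184), so the pull axis runs along -x with a slight tilt in y. Next I'll refine the knob's position and the axis.

```bash
python3 - <<'E'
from h import *
for cam in ["side","top"]:
    p,d=read_camera(cam); X=cloud(cam,d); hsv=cv2.cvtColor(p,cv2.COLOR_RGB2HSV)
    org=(hsv[...,0]<16)&(hsv[...,1]>170)&(hsv[...,2]>70)&(d>0)
    near=(X[...,0]>.35)&(X[...,0]<.75)&(X[...,1]<-.05)&(X[...,1]>-.3)
    n,l,st,c=cv2.connectedComponentsWithStats((org&near).astype(np.uint8))
    for i in range(1,n):
        if st[i,4]>15:
            Q=X[l==i];print(cam,c[i].round(),st[i,4],np.median(Q,0).round(3),np.percentile(Q,[5,95],axis=0).round(3).tolist())
    # hopper + gate plate
    for nm,lo,hi in [("plate",.078,.092),("hopper",.138,.152)]:
        m=near&(X[...,2]>lo)&(X[...,2]<hi)&~org; Q=X[m][:,:2].astype(np.float32)
        if len(Q)>20:
            r=cv2.minAreaRect(Q*1000); print(cam,nm,len(Q),r); 
            (vx,vy,x0,y0)=cv2.fitLine(Q,cv2.DIST_HUBER,0,.01,.01).ravel(); print(np.degrees(np.arctan2(vy,vx)),x0,y0)
    cr=p[120:270,300:460] if cam=="side" else p[140:265,330:450]
    cv2.imwrite(f"pics/{cam}1.png",cv2.resize(cr,None,fx=3,fy=3,interpolation=2)[...,::-1])
E
```

```text
side [391. 155.] 99 [ 0.464 -0.182  0.137] [[0.458, -0.188, 0.116], [0.471, -0.179, 0.152]]
side plate 516 ((560.983154296875, -161.929443359375), (228.0292510986328, 50.137332916259766), 21.900609970092773)
16.663929 0.53846854 -0.16018581
side hopper 609 ((565.671142578125, -170.01882934570312), (222.2122039794922, 54.75386047363281), 9.532540321350098)
17.017494 0.5957152 -0.15786569
top [384. 183.] 102 [ 0.599 -0.163  0.127] [[0.59, -0.177, 0.105], [0.61, -0.153, 0.133]]
top [388. 205.] 107 [ 0.549 -0.172  0.126] [[0.539, -0.186, 0.101], [0.562, -0.162, 0.133]]
top [398. 242.] 34 [ 0.466 -0.189  0.151] [[0.458, -0.196, 0.149], [0.471, -0.182, 0.155]]
top plate 408 ((562.7914428710938, -168.1075897216797), (225.1072235107422, 49.25461196899414), 13.333466529846191)
19.613035 0.5170634 -0.1708656
top hopper 686 ((568.31689453125, -170.7905731201172), (221.58872985839844, 51.390419006347656), 10.17533016204834)
11.022955 0.57793295 -0.16897592
```

View pics/top1.png

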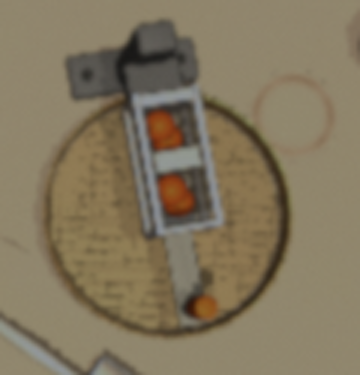

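The top crop shows the knob at lower right, and the hopper tilted about 10° so that its front faces the robot. The knob centre is about (0.465, -0.188). I'll move to hover above it with the fingers closing across the pull axis.

```bash
python3 -m inch '[[0.011,-0.038,0.01,0,0,0.03,0.2],[0.022,-0.076,0.02,0,0,0.06,0.2],[0.034,-0.115,0.02,0,0,0.09,0.2],[0.045,-0.153,0.02,0,0,0.11,0.2],[0.056,-0.19,0.02,0,0,0.14,0.2],[0.068,-0.23,0.02,0,0,0.17,0.2],[0.079,-0.268,0.02,0,0,0.2,0.2],[0.09,-0.306,0.02,0,0,0.23,0.2],[0.101,-0.344,0.02,0,0,0.26,0.2],[0.113,-0.383,0.02,0,0,0.29,0.2],[0.124,-0.42,0.02,0,0,0.32,0.2],[0.135,-0.46,0.02,0,0,0.35,0.2],[0.146,-0.497,0.02,0,0,0.38,0.2],[0.158,-0.535,0.02,0,0,0.41,0.2],[0.169,-0.574,0.02,0,0,0.44,0.2],[0.18,-0.612,0.02,0,0,0.47,0.2],[0.191,-0.65,0.02,0,0,0.5,0.2],[0.203,-0.69,0.02,0,0,0.53,0.2],[0.214,-0.727,0.02,0,0,0.56,0.2],[0.225,-0.765,0.02,0,0,0.57,0.2]]' && python3 -m inch '[[0,0,0,0,0,0,0.2],[0,0,0,0,0,0,0.2],[0,0,0,0,0,0,0.2]]'
python3 - <<'E'
from h import *
T=pose(); p,d=read_camera("wrist"); X=cloud("wrist",d,T)
print(T.round(4), get_state()["joint_pos"])
for n in ["orange_knob","orange_gate"]:
    for r in cut_out("wrist",n)[:2]:
        m=r["region"]&(d>0); Q=X[m]; print(n,r["score"],r["box"],m.sum())
        if len(Q): 
            k=Q[Q[:,2]>.145]
            if len(k): print("top",k.mean(0),k.min(0),k.max(0))
near=(X[...,0]>.35)&(X[...,0]<.75)&(X[...,1]<-.05)&(X[...,1]>-.3)&(d>0)
m=near&(abs(X[...,2]-.085)<.006); Q=X[m][:,:2].astype(np.float32)
if len(Q)>20: print(len(Q),cv2.minAreaRect(Q*1000))
m=near&(abs(X[...,2]-.148)<.006)&(X[...,0]>.5); Q=X[m][:,:2].astype(np.float32)
if len(Q)>20: print(len(Q),cv2.minAreaRect(Q*1000))
cv2.imwrite("pics/wrist1.png",p[...,::-1])
E
```

```text
time_s: 2.37
position: [0.4655, -0.1903, 0.2515]
ee_rot: [0.0, -0.088, 0.996, -0.0]
force: [1.7, 1.5, -0.3]
opening: 0.0508
grip_force: 0.0
time_s: 2.62
position: [0.4648, -0.1879, 0.251]
ee_rot: [-0.0, -0.087, 0.996, 0.0]
force: [0.1, 0.4, 0.4]
opening: 0.0513
grip_force: 0.0
[[-9.849e-01 -1.733e-01 -9.000e-04  4.648e-01]
 [-1.733e-01  9.849e-01  7.000e-04 -1.879e-01]
 [ 8.000e-04  8.000e-04 -1.000e+00  2.510e-01]
 [ 0.000e+00  0.000e+00  0.000e+00  1.000e+00]] [-4.06930071e-01  2.15995316e-01  1.88039469e+00  2.77242623e-04
  1.04619728e+00 -2.15320278e+00]
orange_knob 0.66 [312.0, 170.9, 345.8, 241.8] 1539
top [ 0.46354666 -0.18960827  0.15129374] [ 0.45585313 -0.19797032  0.14509071] [ 0.4732637  -0.18092653  0.15368563]
orange_gate 0.86 [314.5, 168.1, 340.7, 242.5] 1655
top [ 0.46354666 -0.18960827  0.15129374] [ 0.45585313 -0.19797032  0.14509071] [ 0.4732637  -0.18092653  0.15368563]
1152 ((509.72247314453125, -186.04348754882812), (114.70679473876953, 53.53081512451172), 22.535675048828125)
3267 ((573.6226196289062, -169.95040893554688), (106.75390625, 51.14310836791992), 10.167000770568848)
```

View pics/wrist1.png

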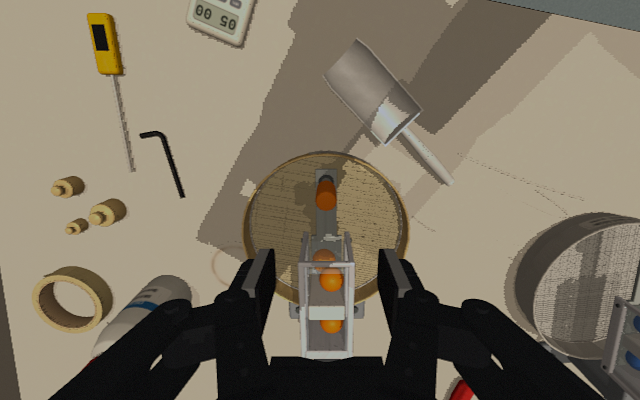

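The wrist view shows the knob at (326,195), in line with the hopper. The hopper yaw is 10.2° and matches the tool. The knob centre is (0.464, -0.1895), so I'll go down and grip it.

```bash
python3 -m inch '[[-0.001,-0.0015,-0.03,0,0,0,0.2],[-0.001,-0.0015,-0.06,0,0,0,0.2],[-0.001,-0.0015,-0.085,0,0,0,0.2],[-0.001,-0.0015,-0.105,0,0,0,0.2],[-0.001,-0.0015,-0.125,0,0,0,0.2],[-0.001,-0.0015,-0.137,0,0,0,0.2],[-0.001,-0.0015,-0.137,0,0,0,0.2],[-0.001,-0.0015,-0.137,0,0,0,0.2]]' && python3 -m inch '[[0,0,0,0,0,0,-0.2],[0,0,0,0,0,0,-0.4],[0,0,0,0,0,0,-0.6],[0,0,0,0,0,0,-0.8],[0,0,0,0,0,0,-0.8],[0,0,0,0,0,0,-0.8],[0,0,0,0,0,0,-0.8],[0,0,0,0,0,0,-0.8]]'
```

```text
time_s: 3.43
position: [0.4641, -0.1886, 0.1142]
ee_rot: [-0.001, -0.088, 0.996, 0.0]
force: [0.2, 0.5, 1.3]
opening: 0.0513
grip_force: 0.0
time_s: 4.1
position: [0.4644, -0.1884, 0.1156]
ee_rot: [0.0, -0.087, 0.996, 0.001]
force: [-1.1, 8.4, 9.8]
opening: 0.0167
grip_force: 58.2
```

```bash
python3 -m inch '[[-0.005,-0.001,0,0,0,0,-0.8],[-0.01,-0.002,0,0,0,0,-0.8],[-0.015,-0.0025,0,0,0,0,-0.8],[-0.02,-0.0035,0,0,0,0,-0.8],[-0.025,-0.0045,0,0,0,0,-0.8],[-0.03,-0.0055,0,0,0,0,-0.8],[-0.035,-0.006,0,0,0,0,-0.8],[-0.04,-0.007,0,0,0,0,-0.8],[-0.044,-0.008,0,0,0,0,-0.8],[-0.047,-0.0085,0,0,0,0,-0.8],[-0.049,-0.0088,0,0,0,0,-0.8],[-0.049,-0.0088,0,0,0,0,-0.8],[-0.049,-0.0088,0,0,0,0,-0.8],[-0.049,-0.0088,0,0,0,0,-0.8],[-0.049,-0.0088,0,0,0,0,-0.8],[-0.049,-0.0088,0,0,0,0,-0.8],[-0.049,-0.0088,0,0,0,0,-0.8],[-0.049,-0.0088,0,0,0,0,-0.8],[-0.049,-0.0088,0,0,0,0,-0.8],[-0.049,-0.0088,0,0,0,0,-0.8]]'
python3 -m inch '[[0,0,0,0,0,0,-0.8],[0,0,0,0,0,0,-0.8],[0,0,0,0,0,0,-0.8],[0,0,0,0,0,0,-0.8],[0,0,0,0,0,0,-0.8]]'
python3 - <<'E'
from h import *
T=pose(); p,d=read_camera("wrist"); q,d2=read_camera("side")
cv2.imwrite("pics/open.png",np.hstack([p[150:400,200:450],cv2.resize(q[120:220,290:410],(300,250),interpolation=2)])[...,::-1])
E
```

```text
time_s: 5.77
position: [0.4151, -0.1973, 0.1156]
ee_rot: [0.0, -0.087, 0.996, 0.001]
force: [-2.6, 9.1, 12.3]
opening: 0.0165
grip_force: 59.2
time_s: 6.18
position: [0.4152, -0.1973, 0.1156]
ee_rot: [0.0, -0.087, 0.996, 0.001]
force: [-2.6, 10.2, 12.1]
opening: 0.0168
grip_force: 59.2
```

View pics/open.png

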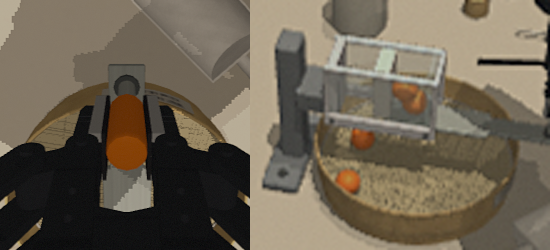

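The right half shows one ball on the sieve at (348,182) and another at (362,138) by the hopper's lower edge. The front pair is still in. I'll check the height of the second ball.

```bash
python3 - <<'E'
from h import *
for cam in ["side","top"]:
    p,d=read_camera(cam); X=cloud(cam,d); hsv=cv2.cvtColor(p,cv2.COLOR_RGB2HSV)
    org=(hsv[...,0]<16)&(hsv[...,1]>170)&(hsv[...,2]>70)&(d>0)&(X[...,0]>.35)&(X[...,0]<.75)&(X[...,1]<-.05)&(X[...,1]>-.3)
    n,l,st,c=cv2.connectedComponentsWithStats(org.astype(np.uint8))
    for i in range(1,n):
        if st[i,4]>10:
            Q=X[l==i];print(cam,c[i].round(),st[i,4],np.median(Q,0).round(3),np.percentile(Q,[5,95],axis=0).round(3).tolist())
E
```

```text
side [334. 175.] 50 [ 0.596 -0.164  0.039] [[0.588, -0.17, 0.031], [0.605, -0.161, 0.045]]
side [329. 192.] 54 [ 0.583 -0.104  0.041] [[0.577, -0.111, 0.034], [0.594, -0.096, 0.046]]
top [384. 186.] 34 [ 0.602 -0.173  0.044] [[0.597, -0.182, 0.04], [0.608, -0.167, 0.048]]
top [358. 192.] 65 [ 0.587 -0.11   0.044] [[0.578, -0.118, 0.039], [0.595, -0.101, 0.048]]
top [388. 205.] 106 [ 0.548 -0.173  0.127] [[0.539, -0.187, 0.102], [0.561, -0.162, 0.133]]
```

Both balls lie on the sieve and the front pair is in the hopper. Now I'll push the gate shut.

```bash
python3 -m inch '[[0.005,0.001,0,0,0,0,-0.8],[0.01,0.002,0,0,0,0,-0.8],[0.015,0.0025,0,0,0,0,-0.8],[0.02,0.0035,0,0,0,0,-0.8],[0.025,0.0045,0,0,0,0,-0.8],[0.03,0.0055,0,0,0,0,-0.8],[0.035,0.006,0,0,0,0,-0.8],[0.04,0.007,0,0,0,0,-0.8],[0.044,0.008,0,0,0,0,-0.8],[0.047,0.0085,0,0,0,0,-0.8],[0.049,0.0088,0,0,0,0,-0.8],[0.05,0.009,0,0,0,0,-0.8],[0.05,0.009,0,0,0,0,-0.8],[0.05,0.009,0,0,0,0,-0.8]]'
```

```text
time_s: 7.55
position: [0.4653, -0.1882, 0.1156]
ee_rot: [0.0, -0.087, 0.996, 0.001]
force: [-1.3, 8.6, 9.8]
opening: 0.0167
grip_force: 59.0
```

```bash
python3 -m inch '[[0,0,0,0,0,0,-0.4],[0,0,0,0,0,0,0],[0,0,0,0,0,0,0.2],[0,0,0,0,0,0,0.2],[0,0,0,0,0,0,0.2],[0,0,0,0,0,0,0.2],[0,0,0.01,0,0,0,0.2],[0,0,0.025,0,0,0,0.2],[0,0,0.05,0,0,0,0.2],[0,0,0.08,0,0,0,0.2],[0,0,0.11,0,0,0,0.2],[0,0,0.13,0,0,0,0.2],[0,0,0.137,0,0,0,0.2],[0,0,0.137,0,0,0,0.2],[0,0,0.137,0,0,0,0.2]]'
python3 - <<'E'
from h import *
T=pose(); p,d=read_camera("wrist"); X=cloud("wrist",d,T)
for r in cut_out("wrist","orange_knob")[:1]:
    Q=X[r["region"]&(d>0)]; print(r["score"],Q[Q[:,2]>.145].mean(0))
q,d2=read_camera("side")
cv2.imwrite("pics/end.png",np.hstack([p[150:400,200:450],cv2.resize(q[120:220,290:410],(300,250),interpolation=2)])[...,::-1])
E
```

```text
time_s: 8.8
position: [0.465, -0.1893, 0.2511]
ee_rot: [-0.0, -0.087, 0.996, -0.0]
force: [-0.2, 0.3, -0.3]
opening: 0.051
grip_force: 0.0
0.96 [ 0.46406372 -0.18958917  0.15130706]
```

View pics/end.png

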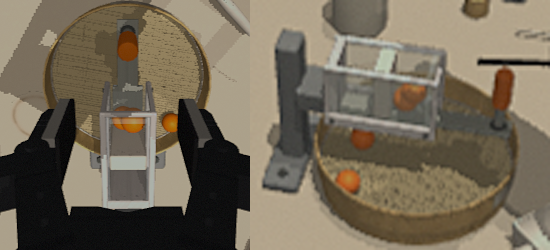

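The picture shows the knob back at its shut position (128,45 in the left half). The front balls are still in the hopper, two balls lie on the sieve, and the arm is clear.

```bash
python3 -c "
from workcell import finish_job
print(finish_job())"
```

```text
the job is handed in; nothing more can be done
None
```

The job is handed in: both orange balls from the back compartment are on the sieve, the front two are still in the hopper, the orange gate is back at its shut position and released, and the blue gate was not touched; no verdict was returned.

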